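# Mark the disc and ease the press back up

## Robot

A 6-joint arm with a two-finger parallel gripper is mounted at the origin on the work surface. World frame = base frame: x ahead of the robot, y to its left, z up, the work surface at z = 0. Lengths are in m, angles in degrees, forces in N, time in s.
With the tool pointing down it reaches from about 0.35 to 0.875 m from the base axis. Payload 4.2 kg.
Tool frame: the origin (TCP) lies midway between the tips of the shut fingers; the grasp point (between the pads) lies 19 mm behind it; z points along the fingers, y is the direction in which the jaws open and shut (so a half turn about z gives the same grasp; the last joint's range is limited). The gripper opens to 87 mm and grips with 3 to 60 N. Pads are 19 mm wide; open, the fingers measure 117 mm over their backs; the gripper's body (75 mm by 190 mm) begins 51 mm behind the grasp point.
Start: joints at [89.989, 22.042, 0.453, 0, -68.411, -14.817], TCP at [0.16, 0.604, 0.2] pointing down, gripper open.
Joint ranges: [-179.83, 179.83], [-69.29, 118.12], [-61.27, 80.66], [-181.25, 117.63], [-171.15, -9.14], [-177.46, 177.46]. Speed limits (degrees/s): [159.86, 159.86, 180, 180, 180, 180].

## Interface

Orientations are given as a 3x3 rotation matrix whose columns are the frame's x, y, z axes.
In Python, from station import sense, capture, get_calibration, finish_job, spot_in, spot_point gives the robot as it stands.
- The arm moves only by the shell command python3 -m inch 'ROWS'. ROWS is JSON, a list of rows, each an object with "fingers": the finger opening in cm, from 0 to 8.7; "delta_pos": the shift along the tool's x, y, z in cm, a list of three; "spin": the turn about the tool's z in degrees. In form: [{"fingers": fingers, "delta_pos": [dx, dy, dz], "spin": spin}, ...]. A call has 1 to 20 rows; each row is the pose to reach, as a shift and turn from the pose commanded when the call began, along the tool's axes at that moment; what a row does not reach only later rows make up. A row lasts 1/10 s, in which the tool goes at most 50 mm and 8.59 degrees, less where a joint would pass 70% of its speed; a pose out of reach is approached as far as the arm can. A call with a gripper value outside its range is refused whole. The fingers move at their own pace and stop on an object; the grip force is fixed at half the most. Time passes only in rows, so rows that repeat a pose let the fingers close. It gives the time, the measured TCP pose, the force and the opening at its end, in the units of the state.
- sense(): the state, without advancing time (a new reading comes with each control period).
- capture(name): name is "side" or "top" or "wrist"; returns the picture (400x640x3 uint8, red, green, blue); there is no depth.
- get_calibration(name): a dict with "K" (3x3 intrinsics, pixels), "T" (4x4, takes a point from camera to world coordinates). Camera axes: x right, y up, looking along -z (the intrinsics and any distortion apply to the point x, -y, -z); pixel columns grow to the right and rows downward; lengths in m; the calibration is good to about 2 mm. A picture is of the moment at which its call begins: read the wrist's pose just before it. get_calibration takes no time and is no camera call; for the wrist camera it gives the pose at the moment of the call.
- finish_job(): hands the job in, once; it reports no verdict.
Trained networks look in the newest picture that a camera, given by its name, has taken for a name from the list of things; names that differ only in an ending like _2 or _b are one class to them, and where a whole thing is asked for, a point or a joint stands for the part that bears it (a point fixed in the world has none). Each returns a list of dicts, best first, with "conf" (0 to 1); they miss things now and then, are a little off and sometimes report something else, mostly with a low value. They report only what shows in the picture. A call takes as long as a camera call.
- spot_in(camera, target): "extent" ([left, top, right, bottom] as shares, 0 to 1, of the picture: columns of its width, rows of its height, round what is visible of it).
- spot_point(camera, target): "location" ([column, row] as shares, 0 to 1, of the picture: columns of its width, rows of its height: a listed point, or the origin of a listed thing).
The state is a dict: "time_s": time; "joints": joint angles; "joint_velocities": joint speeds; "effort": joint torques, N m; "tcp_pos": TCP position; "ee_rot": TCP orientation; "wrist_force": force on the tool from outside, world axes, zero at the start; "moment": the same for the moment, N m; "gripper_width": opening from 0.0 (shut) to 1.0 (fully open).
Only numpy, scipy, OpenCV 4.12 (cv2) and the standard library are available. Lean on these libraries where they do the work, as an engineer would, in place of code of your own. Each camera call takes 0.05 s, during which the arm holds its last target.

## Task

Two hand presses stand on the bench. On the one that has the round wooden disc in it, push the knob fully down to mark the disc, keep it down for about a second, then let the knob rise back fully home slowly under the hand, over a second or more, never letting it snap back. Leave the disc where it lies and do not work the other press, the one with the square block.

Things in the scene. Friction and masses are not known exactly. Their poses are not given: they have to be found in the camera images.
- disc_press_knob_top (a point): Top centre of the dark wooden mushroom knob (52 mm wide, nearly flat top) on the press holding the round disc; 275 mm above the bench at rest, 235 mm fully down. x axis: towards the column, which stands to the right of the knob (-y); z up. A grey frame fixed to the bench: base 184 x 150 mm, 190 mm column, arm with a sleeve (top at 194 mm) in which the sprung ram slides vertically. Nothing stands above the knob.
- disc_press_ram (a joint): Downward travel (m) of that press's ram: 0 = fully up (rest), 0.040 = fully down on the disc. A spring pushes it up: about 3 N on the knob starts it moving, about 13 N holds it fully down. There is hardly any damping: let go, even 2 mm below the top, it snaps up at over 0.15 m/s; it follows a hand that rises slowly.
- block_press_ram (a joint): Ram travel (same meaning) of the other, identical press, in which a square wooden block lies; 0 at the start. The presses stand left and right of the robot's centre line, either way round, knobs at least 300 mm apart.
- disc_center (a point): Centre of the round disc of pale wood, 96 mm across, 24 mm thick, lying loose and flat on the base of its press (top 39 mm above the bench), under the ram, against a low steel V fence. From above it is seen round the knob; the other press shows the corners of a 90 mm square block instead.

How it is judged:
By the outcome, as a careful person would: the job done as asked, in the order asked, and still so for the second after the job is handed in, with the robot touching nothing.
It also fails if it takes over 35 s, if anything falls off the work surface, if the arm or the gripper's body presses on something with over 40 N, if the wrist force passes 120 N, or if a joint passes its speed limit or range.

## Working session

There is one attempt and no reset: what is moved stays moved. The work goes in short steps, Python scripts to look and compute and a shell command to move; the robot and the scene stay as the last step left them, time stands still between calls to the robot, and variables do not carry over. Pictures are saved under pics/ and viewed, and the job is handed in when it is done.

```bash
mkdir -p pics; python3 - <<'E'
from station import *
import cv2,numpy as np
s=sense();print(s['time_s'],s['tcp_pos'],s['ee_rot'],s['wrist_force'],s['gripper_width'])
for c in ['top','side']:
    im=capture(c);cv2.imwrite(f'pics/{c}1.png',im[:,:,::-1])
    k=get_calibration(c);print(c,np.round(k['K'],1).tolist(),np.round(k['T'],3).tolist(),[x for x in k if x not in'KT'])
    for n in ['disc_press_knob_top','disc_center']:
        print(n,spot_point(c,n)[:3])
    print(spot_in(c,'disc_center')[:3])
E
```

```text
0.0 [0.15975735 0.60356706 0.19857224] [[ 9.66651891e-01 -2.56093537e-01 -4.71228560e-04]
 [-2.56093957e-01 -9.66649610e-01 -2.10165900e-03]
 [ 8.27083843e-05  2.15225144e-03 -9.99997680e-01]] [ 0.45208727  0.1703042  -0.16444578] 0.9973937206544227
top [[372.7, 0.0, 319.0], [0.0, 372.7, 193.5], [0.0, 0.0, 1.0]] [[-0.035, 0.974, -0.225, 0.376], [-0.999, -0.034, 0.008, 0.036], [0.0, 0.225, 0.974, 0.997], [0.0, 0.0, 0.0, 1.0]] []
disc_press_knob_top [{'location': [0.3672, 0.466], 'conf': 0.83}]
disc_center [{'location': [0.4033, 0.5252], 'conf': 0.9}]
[{'extent': [0.3734, 0.5017, 0.4306, 0.5655], 'conf': 0.68}]
side [[432.1, 0.0, 315.7], [0.0, 432.1, 195.4], [0.0, 0.0, 1.0]] [[-0.702, 0.359, -0.615, 0.073], [-0.712, -0.37, 0.597, 0.503], [-0.014, 0.857, 0.515, 0.58], [0.0, 0.0, 0.0, 1.0]] []
disc_press_knob_top [{'location': [0.3758, 0.4417], 'conf': 0.62}]
disc_center [{'location': [0.3906, 0.7483], 'conf': 0.64}]
[{'extent': [0.3505, 0.6937, 0.4381, 0.813], 'conf': 0.82}]
```

View pics/top1.png

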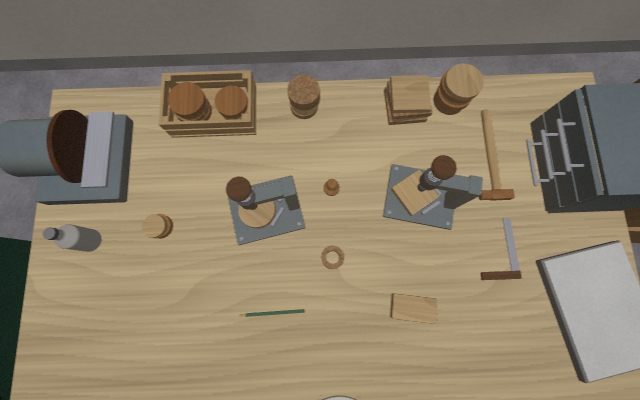

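View pics/side1.png

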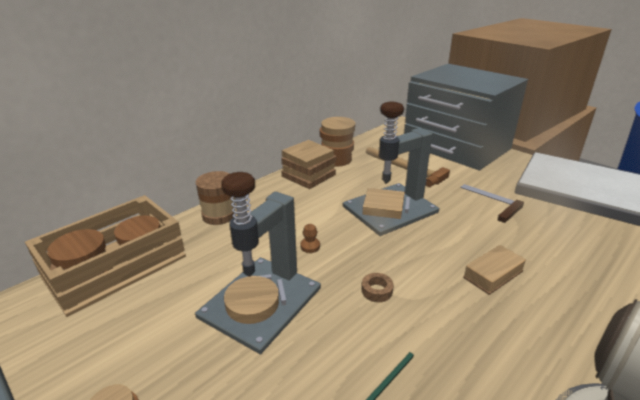

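```bash
cat > h.py <<'E'
import numpy as np
from station import get_calibration
def ray(c,u,v):
    k=get_calibration(c);K=np.array(k['K']);T=np.array(k['T'])
    d=np.linalg.inv(K)@[u,v,1];d=T[:3,:3]@[d[0],-d[1],-d[2]];return T[:3,3],d
def atz(c,u,v,z):
    o,d=ray(c,u,v);return o+d*(z-o[2])/d[2]
def proj(c,p):
    k=get_calibration(c);K=np.array(k['K']);T=np.array(k['T'])
    q=T[:3,:3].T@(np.array(p)-T[:3,3]);q=K@[q[0],-q[1],-q[2]];return q[:2]/q[2]
E
python3 - <<'E'
from h import *
print(atz('top',.3672*640,.466*400,.275),atz('side',.3758*640,.4417*400,.275))
print(atz('top',.4033*640,.5252*400,.039),atz('side',.3906*640,.7483*400,.039))
E
```

```text
[0.56303939 0.19725363 0.275     ] [0.55518541 0.18957055 0.275     ]
[0.55837045 0.18861859 0.039     ] [0.55092484 0.20236497 0.039     ]
```

The top view shows the round disc at about (257,212) with its knob at about (239,189), in the left press. The square block is in the right press, with its knob at about (443,168). The side view agrees: left knob at about (238,183). I'll refine the knob position from its dark blob in both views.

```bash
python3 - <<'E'
from h import *
import cv2
from scipy.optimize import least_squares
obs={}
for c,(u,v) in {'top':(239,189),'side':(238,183)}.items():
    im=cv2.imread(f'pics/{c}1.png').astype(int)
    m=((im.max(2)<85)&(im[:,:,2]>im[:,:,0]+8)).astype('uint8')
    m=cv2.morphologyEx(m,cv2.MORPH_OPEN,np.ones((3,3),'uint8'))
    n,l,st,ce=cv2.connectedComponentsWithStats(m)
    i=min(range(1,n),key=lambda i:np.hypot(*(ce[i]-[u,v])))
    print(c,st[i],ce[i]);obs[c]=ce[i]
    for z in(.26,.265,.275):print(z,atz(c,*ce[i],z))
r=least_squares(lambda p:np.r_[proj('top',p)-obs['top'],proj('side',p)-obs['side']],[.56,.19,.27]);print(r.x,r.fun)
E
```

```text
top [233 194  16   8  65] [240.76923077 197.93846154]
0.26 [0.54242439 0.1885785  0.26      ]
0.265 [0.54129262 0.1875452  0.265     ]
0.275 [0.53902908 0.18547861 0.275     ]
side [221 173  34  27 681] [236.94566814 185.14096916]
0.26 [0.56100668 0.19378821 0.26      ]
0.265 [0.55337846 0.19862095 0.265     ]
0.275 [0.53812202 0.20828643 0.275     ]
[0.54907479 0.19534627 0.26383167] [-3.70728068 -3.50927356  3.62111322  0.89962804]
```

```bash
python3 - <<'E'
import cv2,numpy as np
a=cv2.resize(cv2.imread('pics/top1.png')[165:215,210:270],None,fx=6.5,fy=6.5,interpolation=cv2.INTER_CUBIC)
b=cv2.resize(cv2.imread('pics/side1.png')[155:205,210:270],None,fx=6.5,fy=6.5,interpolation=cv2.INTER_CUBIC)
cv2.imwrite('pics/crop.png',np.hstack([a,b]))
E
```

```text
(no output)
```

View pics/crop.png

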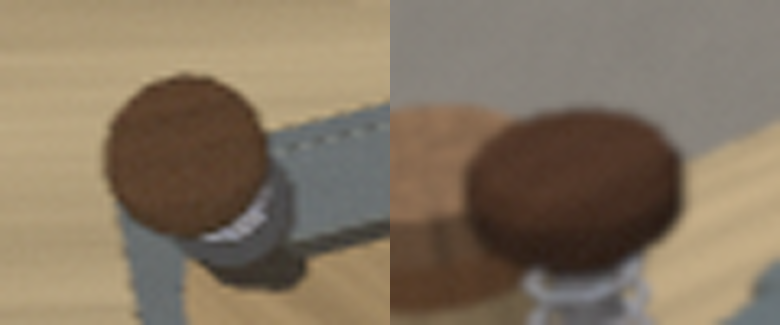

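The crop shows the knob's round outline in the top view centred at pixel (238.8,189.0). In the side view the whole mushroom is centred at about (238.3,184.2).

```bash
python3 - <<'E'
from h import *
from scipy.optimize import least_squares
from station import sense
o={'top':[238.8,189.0],'side':[238.3,184.2]}
for z in(.26,.265,.27,.275):print(z,atz('top',*o['top'],z),atz('side',*o['side'],z))
r=least_squares(lambda p:np.r_[proj('top',p)-o['top'],proj('side',p)-o['side']],[.56,.19,.27]);print(r.x,r.fun)
print('block knob',atz('top',443,168,.27))
s=sense();R=np.array(s['ee_rot']);t=np.array(s['tcp_pos'])
for p in([.557,.191,.33],[.557,.191,.277]):print((R.T@(np.array(p)-t)*100).round(2))
E
```

```text
0.26 [0.56120109 0.19280428 0.26      ] [0.56189359 0.19066177 0.26      ]
0.265 [0.55994191 0.19174231 0.265     ] [0.55425149 0.19554341 0.265     ]
0.27 [0.55868272 0.19068033 0.27      ] [0.5466094  0.20042505 0.27      ]
0.275 [0.55742353 0.18961836 0.275     ] [0.53896731 0.2053067  0.275     ]
[0.5603841  0.19203293 0.26125794] [ 0.24531043  0.23062495 -0.2408481  -0.06049136]
block knob [ 0.58803575 -0.22379113  0.27      ]
[ 48.96  29.77 -13.04]
[48.96 29.77 -7.74]
```

Knob centre is about (0.560, 0.192), in agreement between the two views. The other knob is 0.42 m away, so the spacing fits too. Next I raise the tool, shut the fingers and move above the knob.

```bash
python3 -m inch '[{"fingers":0,"delta_pos":[0,0,-5],"spin":0},{"fingers":0,"delta_pos":[0,0,-10],"spin":0},{"fingers":0,"delta_pos":[0,0,-13],"spin":0},{"fingers":0,"delta_pos":[4,2.4,-13],"spin":0},{"fingers":0,"delta_pos":[8,4.8,-13],"spin":0},{"fingers":0,"delta_pos":[12,7.2,-13],"spin":0},{"fingers":0,"delta_pos":[16,9.6,-13],"spin":0},{"fingers":0,"delta_pos":[20,12,-13],"spin":0},{"fingers":0,"delta_pos":[24,14.4,-13],"spin":0},{"fingers":0,"delta_pos":[28,16.8,-13],"spin":0},{"fingers":0,"delta_pos":[32,19.2,-13],"spin":0},{"fingers":0,"delta_pos":[36,21.6,-13],"spin":0},{"fingers":0,"delta_pos":[40,24,-13],"spin":0},{"fingers":0,"delta_pos":[44,26.4,-13],"spin":0},{"fingers":0,"delta_pos":[47,28.3,-13],"spin":0},{"fingers":0,"delta_pos":[49.2,29.6,-13],"spin":0},{"fingers":0,"delta_pos":[49.2,29.6,-13],"spin":0},{"fingers":0,"delta_pos":[49.2,29.6,-13],"spin":0},{"fingers":0,"delta_pos":[49.2,29.6,-13],"spin":0}]'
python3 - <<'E'
from station import *
import cv2
s=sense();print(s['time_s'],s['tcp_pos'],s['ee_rot'],s['wrist_force'],s['gripper_width'])
cv2.imwrite('pics/w2.png',capture('wrist')[:,:,::-1]);cv2.imwrite('pics/s2.png',capture('side')[:,:,::-1])
E
```

```text
time_s: 2.3
tcp_pos: [0.5593, 0.1926, 0.3298]
ee_rot: [[0.967, -0.255, 0.0], [-0.255, -0.967, 0.0], [-0.0, -0.0, -1.0]]
wrist_force: [0.6, -0.2, 0.5]
gripper_width: -0.0
2.3 [0.55931105 0.19262988 0.32976845] [[ 9.66898311e-01 -2.55162019e-01  1.57605811e-05]
 [-2.55162017e-01 -9.66898289e-01  2.09457638e-04]
 [-3.82067551e-05 -2.06545738e-04 -9.99999978e-01]] [ 0.64608767 -0.16732441  0.46256953] -0.0004980507725331723
```

View pics/w2.png

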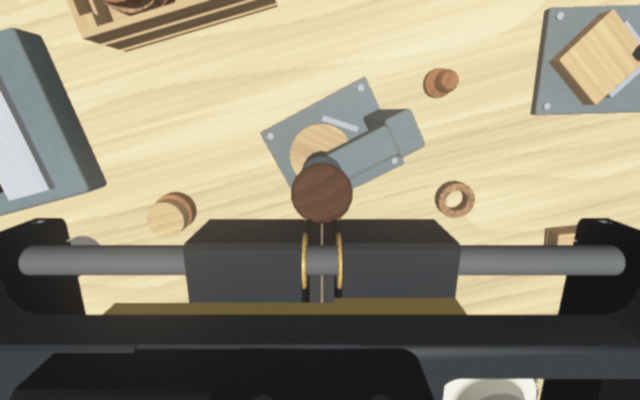

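View pics/s2.png

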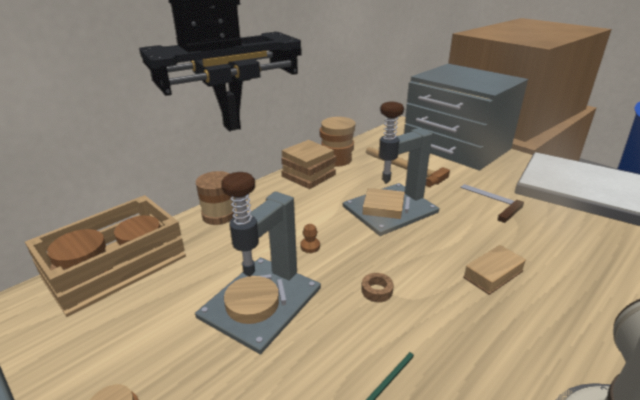

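The wrist view shows the dark knob centred at about (322,192), in line with the shut fingertips. In the side view the tips at (233,128) hang over the knob at (238,183). As a third check I'll compute the knob position from the wrist view.

```bash
python3 - <<'E'
from h import *
for z in(.262,.27,.275):print(atz('wrist',322,192,z))
print(proj('side',[.5593,.1926,.33]),proj('side',[.5593,.1926,.275]))
E
```

```text
[0.56077568 0.19305554 0.262     ]
[0.56276431 0.19254458 0.27      ]
[0.5640072  0.19222523 0.275     ]
[233.03456358 142.34320743] [237.1947293  176.46248279]
```

```bash
python3 -m inch '[{"fingers":0,"delta_pos":[0,0,1],"spin":0},{"fingers":0,"delta_pos":[0,0,2],"spin":0},{"fingers":0,"delta_pos":[0,0,3],"spin":0},{"fingers":0,"delta_pos":[0,0,3.8],"spin":0},{"fingers":0,"delta_pos":[0,0,4.2],"spin":0},{"fingers":0,"delta_pos":[0,0,4.4],"spin":0},{"fingers":0,"delta_pos":[0,0,4.4],"spin":0}]'
```

```text
time_s: 3.1
tcp_pos: [0.5599, 0.1921, 0.2855]
ee_rot: [[0.967, -0.256, -0.0], [-0.256, -0.967, -0.0], [-0.0, 0.0, -1.0]]
wrist_force: [0.3, -1.0, -0.5]
gripper_width: 0.005
```

Three views agree on the knob position. The tip seems to sit higher in the side image than the TCP projects, so I'll look closer before touching.

```bash
python3 - <<'E'
from h import *
from station import *
import cv2
im=capture('side')[:,:,::-1].copy()
p=proj('side',sense()['tcp_pos']);print(p)
cv2.imwrite('pics/s3.png',cv2.resize(im[110:220,170:310],None,fx=5,fy=5,interpolation=cv2.INTER_CUBIC))
E
```

```text
[236.38231026 169.69817639]
```

View pics/s3.png

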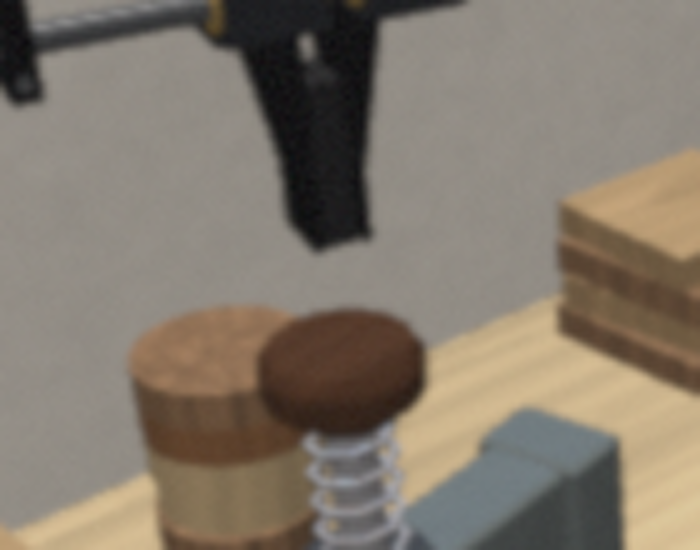

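The tip shows at (236,158), about 12 px above its projection, while the knob top is near its predicted row. I'll check the lateral alignment with the top camera.

```bash
python3 - <<'E'
from h import *
from station import *
import cv2
im=capture('top')[:,:,::-1].copy()
t=np.array(sense()['tcp_pos']);print(t,proj('top',t),proj('side',t+[0,0,.019]))
cv2.imwrite('pics/t3.png',cv2.resize(im[130:240,170:310],None,fx=5,fy=5,interpolation=cv2.INTER_CUBIC))
im=capture('wrist')[:,:,::-1].copy();print('tcp in wrist',proj('wrist',t))
cv2.imwrite('pics/w3.png',im)
E
```

```text
[0.56004644 0.19217456 0.2860702 ] [236.33678542 186.41317958] [234.90603642 157.94050958]
tcp in wrist [322.96617135 221.42258459]
```

View pics/t3.png

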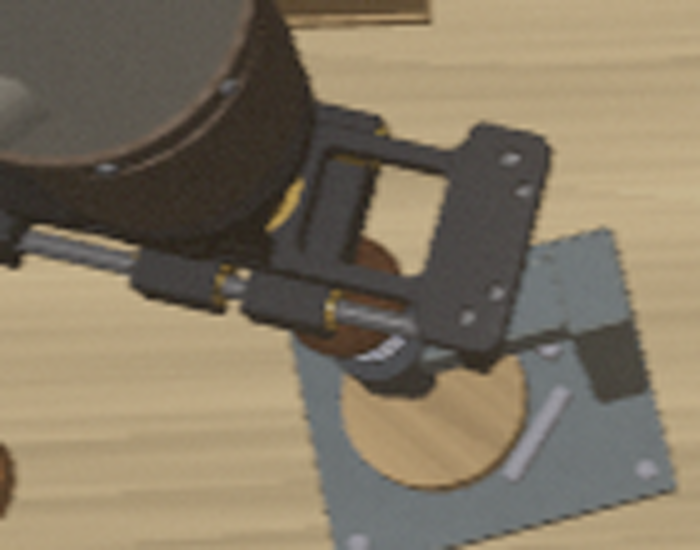

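View pics/w3.png

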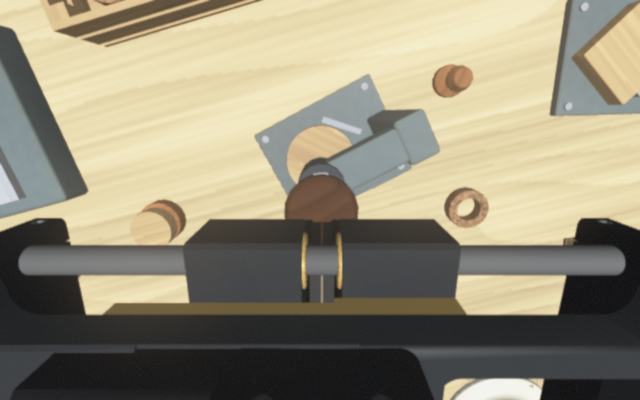

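The TCP is laterally over the knob in the top and wrist views. In the side view the tips look about 19 mm short of the nominal TCP, so I'll let the force show where contact is. Descending slowly.

```bash
python3 -m inch '[{"fingers":0,"delta_pos":[0,0,0.3],"spin":0},{"fingers":0,"delta_pos":[0,0,0.6],"spin":0},{"fingers":0,"delta_pos":[0,0,0.9],"spin":0},{"fingers":0,"delta_pos":[0,0,1.2],"spin":0},{"fingers":0,"delta_pos":[0,0,1.4],"spin":0},{"fingers":0,"delta_pos":[0,0,1.6],"spin":0},{"fingers":0,"delta_pos":[0,0,1.6],"spin":0}]'
```

```text
time_s: 3.95
tcp_pos: [0.5597, 0.1921, 0.2693]
ee_rot: [[0.967, -0.256, -0.001], [-0.256, -0.967, -0.0], [-0.0, 0.0, -1.0]]
wrist_force: [-0.6, -0.1, 0.4]
gripper_width: 0.006
```

At 0.2693 there is still no force, so the tips really are short. I'll carry on slowly.

```bash
python3 -m inch '[{"fingers":0,"delta_pos":[0,0,0.3],"spin":0},{"fingers":0,"delta_pos":[0,0,0.6],"spin":0},{"fingers":0,"delta_pos":[0,0,0.9],"spin":0},{"fingers":0,"delta_pos":[0,0,1.0],"spin":0},{"fingers":0,"delta_pos":[0,0,1.1],"spin":0},{"fingers":0,"delta_pos":[0,0,1.2],"spin":0},{"fingers":0,"delta_pos":[0,0,1.2],"spin":0}]'
python3 - <<'E'
from h import *
from station import *
import cv2
im=capture('side')[:,:,::-1].copy()
print(sense()['wrist_force'])
cv2.imwrite('pics/s4.png',cv2.resize(im[110:220,170:310],None,fx=5,fy=5,interpolation=cv2.INTER_CUBIC))
E
```

```text
time_s: 4.65
tcp_pos: [0.5598, 0.1921, 0.2575]
ee_rot: [[0.967, -0.256, -0.0], [-0.256, -0.967, -0.0], [-0.0, 0.0, -1.0]]
wrist_force: [-0.1, 0.6, 0.8]
gripper_width: 0.006
[-0.59488303  0.17166233 -0.59028289]
```

View pics/s4.png

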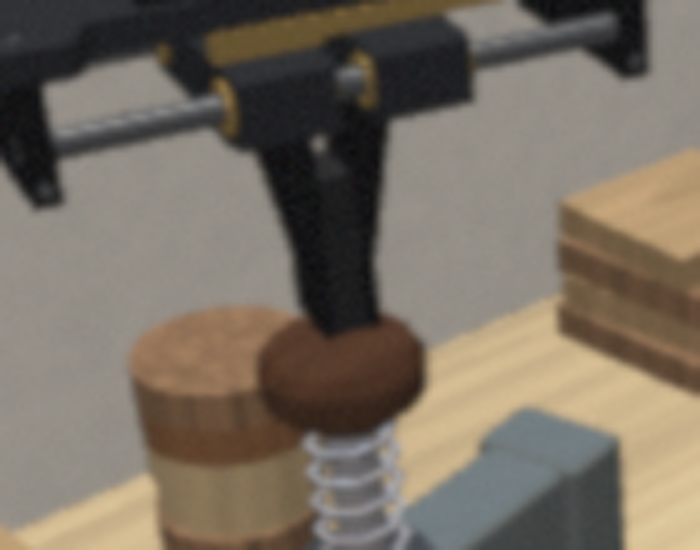

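Fingertips are just at the knob's top centre, crop (340,330). Now pressing down slowly, most of the stroke first.

```bash
python3 -m inch '[{"fingers":0,"delta_pos":[0,0,0.2],"spin":0},{"fingers":0,"delta_pos":[0,0,0.4],"spin":0},{"fingers":0,"delta_pos":[0,0,0.7],"spin":0},{"fingers":0,"delta_pos":[0,0,1.0],"spin":0},{"fingers":0,"delta_pos":[0,0,1.3],"spin":0},{"fingers":0,"delta_pos":[0,0,1.6],"spin":0},{"fingers":0,"delta_pos":[0,0,1.9],"spin":0},{"fingers":0,"delta_pos":[0,0,2.2],"spin":0},{"fingers":0,"delta_pos":[0,0,2.5],"spin":0},{"fingers":0,"delta_pos":[0,0,2.8],"spin":0},{"fingers":0,"delta_pos":[0,0,3.1],"spin":0},{"fingers":0,"delta_pos":[0,0,3.4],"spin":0},{"fingers":0,"delta_pos":[0,0,3.6],"spin":0},{"fingers":0,"delta_pos":[0,0,3.8],"spin":0},{"fingers":0,"delta_pos":[0,0,3.8],"spin":0}]'
```

```text
time_s: 6.2
tcp_pos: [0.5601, 0.1921, 0.2216]
ee_rot: [[0.967, -0.255, 0.002], [-0.255, -0.967, 0.0], [0.002, -0.001, -1.0]]
wrist_force: [-4.5, 0.2, 10.1]
gripper_width: 0.003
```

```bash
python3 -m inch '[{"fingers":0,"delta_pos":[0,0,0.2],"spin":0},{"fingers":0,"delta_pos":[0,0,0.4],"spin":0},{"fingers":0,"delta_pos":[0,0,0.6],"spin":0},{"fingers":0,"delta_pos":[0,0,0.7],"spin":0},{"fingers":0,"delta_pos":[0,0,0.7],"spin":0}]'
```

```text
time_s: 6.7
tcp_pos: [0.5601, 0.1922, 0.2153]
ee_rot: [[0.967, -0.255, 0.003], [-0.255, -0.967, 0.0], [0.002, -0.001, -1.0]]
wrist_force: [-4.8, 0.0, 12.1]
gripper_width: 0.008
```

```bash
python3 -m inch '[{"fingers":0,"delta_pos":[0,0,0.1],"spin":0},{"fingers":0,"delta_pos":[0,0,0.2],"spin":0},{"fingers":0,"delta_pos":[0,0,0.2],"spin":0}]'
```

```text
time_s: 7.0
tcp_pos: [0.5601, 0.1921, 0.2134]
ee_rot: [[0.967, -0.255, 0.003], [-0.255, -0.967, 0.0], [0.003, -0.001, -1.0]]
wrist_force: [-4.9, 0.1, 12.6]
gripper_width: 0.006
```

```bash
python3 -m inch '[{"fingers":0,"delta_pos":[0,0,0.1],"spin":0},{"fingers":0,"delta_pos":[0,0,0.2],"spin":0},{"fingers":0,"delta_pos":[0,0,0.2],"spin":0}]'
```

```text
time_s: 7.3
tcp_pos: [0.5601, 0.1921, 0.2118]
ee_rot: [[0.967, -0.255, 0.003], [-0.255, -0.967, 0.0], [0.003, -0.001, -1.0]]
wrist_force: [-6.4, 0.0, 13.5]
gripper_width: 0.002
```

```bash
python3 -m inch '[{"fingers":0,"delta_pos":[0,0,0.1],"spin":0},{"fingers":0,"delta_pos":[0,0,0.2],"spin":0},{"fingers":0,"delta_pos":[0,0,0.2],"spin":0}]'
```

```text
time_s: 7.6
tcp_pos: [0.5602, 0.1922, 0.2118]
ee_rot: [[0.967, -0.254, 0.004], [-0.254, -0.967, 0.001], [0.004, -0.002, -1.0]]
wrist_force: [-8.4, -1.3, 19.6]
gripper_width: 0.008
```

The TCP stopped at 0.2118 and the force jumped to 19.6 N, so it is fully down. Holding, with a picture as a check.

```bash
python3 -m inch '[{"fingers":0,"delta_pos":[0,0,0],"spin":0},{"fingers":0,"delta_pos":[0,0,0],"spin":0},{"fingers":0,"delta_pos":[0,0,0],"spin":0},{"fingers":0,"delta_pos":[0,0,0],"spin":0},{"fingers":0,"delta_pos":[0,0,0],"spin":0},{"fingers":0,"delta_pos":[0,0,0],"spin":0},{"fingers":0,"delta_pos":[0,0,0],"spin":0}]'
python3 - <<'E'
from station import *
import cv2
im=capture('side')[:,:,::-1].copy()
print(sense()['wrist_force'])
cv2.imwrite('pics/s5.png',cv2.resize(im[150:340,170:330],None,fx=3,fy=3,interpolation=cv2.INTER_CUBIC))
E
```

```text
time_s: 8.3
tcp_pos: [0.5602, 0.1922, 0.2118]
ee_rot: [[0.967, -0.254, 0.004], [-0.254, -0.967, 0.001], [0.004, -0.002, -1.0]]
wrist_force: [-8.7, 0.4, 20.2]
gripper_width: 0.004
[-8.41102641 -0.22198927 20.5139367 ]
```

View pics/s5.png

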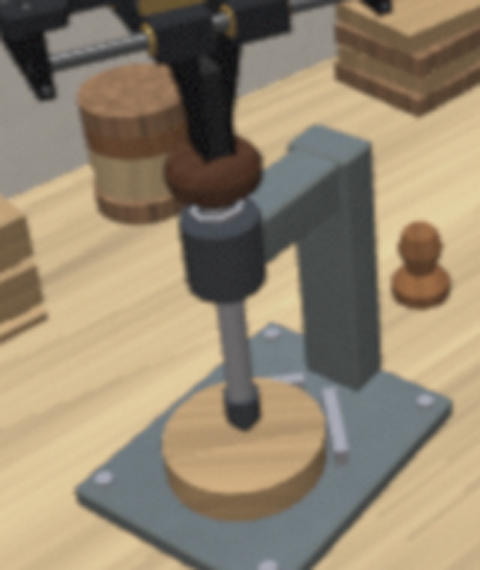

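The side view shows the ram tip on the disc at crop (240,415) and the knob close over the sleeve. Now a slow, hand-controlled rise after a short extra hold.

```bash
python3 -m inch '[{"fingers":0,"delta_pos":[0,0,0],"spin":0},{"fingers":0,"delta_pos":[0,0,-0.1],"spin":0},{"fingers":0,"delta_pos":[0,0,-0.2],"spin":0},{"fingers":0,"delta_pos":[0,0,-0.3],"spin":0},{"fingers":0,"delta_pos":[0,0,-0.4],"spin":0},{"fingers":0,"delta_pos":[0,0,-0.5],"spin":0},{"fingers":0,"delta_pos":[0,0,-0.6],"spin":0},{"fingers":0,"delta_pos":[0,0,-0.7],"spin":0},{"fingers":0,"delta_pos":[0,0,-0.8],"spin":0},{"fingers":0,"delta_pos":[0,0,-0.9],"spin":0},{"fingers":0,"delta_pos":[0,0,-1.0],"spin":0},{"fingers":0,"delta_pos":[0,0,-1.1],"spin":0},{"fingers":0,"delta_pos":[0,0,-1.2],"spin":0},{"fingers":0,"delta_pos":[0,0,-1.3],"spin":0},{"fingers":0,"delta_pos":[0,0,-1.4],"spin":0},{"fingers":0,"delta_pos":[0,0,-1.5],"spin":0},{"fingers":0,"delta_pos":[0,0,-1.6],"spin":0},{"fingers":0,"delta_pos":[0,0,-1.7],"spin":0},{"fingers":0,"delta_pos":[0,0,-1.8],"spin":0},{"fingers":0,"delta_pos":[0,0,-1.9],"spin":0}]'
python3 -m inch '[{"fingers":0,"delta_pos":[0,0,-0.1],"spin":0},{"fingers":0,"delta_pos":[0,0,-0.2],"spin":0},{"fingers":0,"delta_pos":[0,0,-0.3],"spin":0},{"fingers":0,"delta_pos":[0,0,-0.4],"spin":0},{"fingers":0,"delta_pos":[0,0,-0.5],"spin":0},{"fingers":0,"delta_pos":[0,0,-0.6],"spin":0},{"fingers":0,"delta_pos":[0,0,-0.7],"spin":0},{"fingers":0,"delta_pos":[0,0,-0.8],"spin":0},{"fingers":0,"delta_pos":[0,0,-0.9],"spin":0},{"fingers":0,"delta_pos":[0,0,-1.0],"spin":0},{"fingers":0,"delta_pos":[0,0,-1.1],"spin":0},{"fingers":0,"delta_pos":[0,0,-1.2],"spin":0},{"fingers":0,"delta_pos":[0,0,-1.3],"spin":0},{"fingers":0,"delta_pos":[0,0,-1.4],"spin":0},{"fingers":0,"delta_pos":[0,0,-1.5],"spin":0}]'
```

```text
time_s: 10.35
tcp_pos: [0.5601, 0.1921, 0.2276]
ee_rot: [[0.967, -0.255, 0.002], [-0.255, -0.967, 0.0], [0.002, -0.001, -1.0]]
wrist_force: [-3.0, 0.2, 8.9]
gripper_width: 0.004
time_s: 11.85
tcp_pos: [0.56, 0.1921, 0.2416]
ee_rot: [[0.967, -0.256, 0.001], [-0.256, -0.967, 0.0], [0.001, -0.001, -1.0]]
wrist_force: [-1.5, -1.4, 5.8]
gripper_width: 0.007
```

```bash
python3 -m inch '[{"fingers":0,"delta_pos":[0,0,-0.1],"spin":0},{"fingers":0,"delta_pos":[0,0,-0.2],"spin":0},{"fingers":0,"delta_pos":[0,0,-0.3],"spin":0},{"fingers":0,"delta_pos":[0,0,-0.4],"spin":0},{"fingers":0,"delta_pos":[0,0,-0.5],"spin":0},{"fingers":0,"delta_pos":[0,0,-0.6],"spin":0},{"fingers":0,"delta_pos":[0,0,-0.7],"spin":0},{"fingers":0,"delta_pos":[0,0,-0.8],"spin":0},{"fingers":0,"delta_pos":[0,0,-0.9],"spin":0},{"fingers":0,"delta_pos":[0,0,-1.0],"spin":0},{"fingers":0,"delta_pos":[0,0,-1.1],"spin":0},{"fingers":0,"delta_pos":[0,0,-1.2],"spin":0},{"fingers":0,"delta_pos":[0,0,-1.3],"spin":0},{"fingers":0,"delta_pos":[0,0,-1.4],"spin":0},{"fingers":0,"delta_pos":[0,0,-1.5],"spin":0},{"fingers":0,"delta_pos":[0,0,-1.6],"spin":0},{"fingers":0,"delta_pos":[0,0,-1.7],"spin":0}]'
```

```text
time_s: 13.55
tcp_pos: [0.5597, 0.1921, 0.2575]
ee_rot: [[0.967, -0.256, -0.0], [-0.256, -0.967, -0.0], [-0.0, 0.0, -1.0]]
wrist_force: [0.5, -0.7, -0.1]
gripper_width: 0.005
```

Force is zero again above home height. Now backing off upward and checking.

```bash
python3 -m inch '[{"fingers":0,"delta_pos":[0,0,-0.3],"spin":0},{"fingers":0,"delta_pos":[0,0,-1],"spin":0},{"fingers":0,"delta_pos":[0,0,-2],"spin":0},{"fingers":0,"delta_pos":[0,0,-3.5],"spin":0},{"fingers":0,"delta_pos":[0,0,-5],"spin":0},{"fingers":0,"delta_pos":[0,0,-6.5],"spin":0},{"fingers":0,"delta_pos":[0,0,-8],"spin":0},{"fingers":0,"delta_pos":[0,0,-8],"spin":0},{"fingers":0,"delta_pos":[0,0,-8],"spin":0}]'
python3 - <<'E'
from station import *
import cv2,numpy as np
im=capture('side')[:,:,::-1].copy()
s=sense();print(s['wrist_force'],s['time_s'])
a=cv2.imread('pics/side1.png')
f=lambda i:cv2.resize(i[100:340,170:300],None,fx=2.4,fy=2.4,interpolation=cv2.INTER_CUBIC)
cv2.imwrite('pics/s6.png',np.hstack([f(a),f(im)]))
d=lambda r:np.abs(a[r].astype(int)-im[r]).mean()
print(d(np.s_[165:345,195:325]),d(np.s_[95:235,340:440]))
E
```

```text
time_s: 14.45
tcp_pos: [0.5597, 0.1922, 0.338]
ee_rot: [[0.967, -0.256, 0.0], [-0.256, -0.967, 0.001], [0.0, -0.001, -1.0]]
wrist_force: [0.6, -0.3, -0.2]
gripper_width: 0.005
[-0.49018399  0.13423779 -0.33972121] 14.5
3.076780626780627 2.9618571428571427
```

View pics/s6.png

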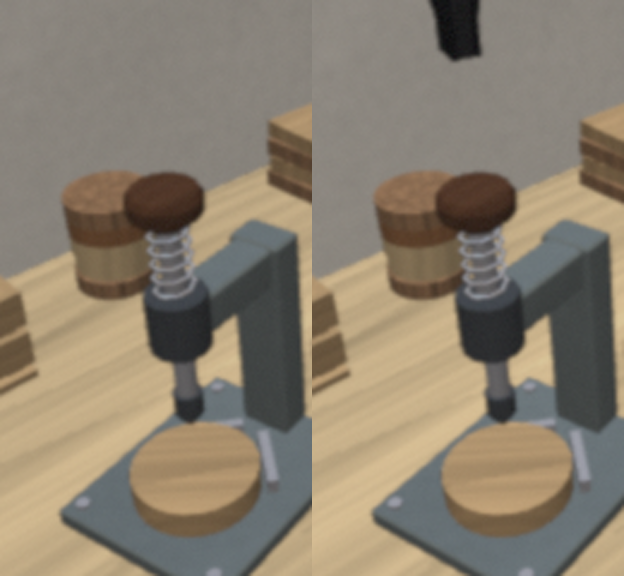

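The before and after crops match: knob home (crop row ~200 in both), disc unmoved, fingers clear. Handing in.

```bash
python3 -c "
from station import *
print(finish_job())"
```

```text
the job is handed in; nothing more can be done
None
```

I marked the disc with the left press, the one holding the round disc, and handed the job in at 14.5 s.

- **Press and hold:** I pushed the knob down with the shut fingertips. At the bottom the tool stopped moving and the force jumped from about 13 to 20 N. I held it there for about 1 s.
- **Release:** I let the knob rise under the fingers at about 10 mm/s, over roughly 4 s. The force fell steadily to zero at the top.
- **Last checks:** With the fingers clear and zero wrist force, the side view matches the starting picture. The knob is fully up and the disc has not visibly moved. The block press also looks unchanged, and I never touched it.
- **What disagreed:** Contact came about 20 mm lower than the stated tool point predicted. The side camera also showed the tips about 19 mm short of it, so I found contact and the bottom stop from force and the pictures instead.
- **Sideways load:** There was up to about 8.7 N sideways on the tool while the knob was fully down, well within the limits.

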